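# Unclip the filter cassette from the analyser and lay it in the empty nest

## Task

Take the white filter cassette off the analyser: feel for its red release button, hold it down with gentle force and, while it is down, slide the cassette out towards the front until it is clear of its channel, without forcing it against the keeper bar. Then pick it up and lower it, held all the way down, into the empty nest so that it lies flat inside, and let go. Leave everything else where it is.

Things in the scene. Friction and masses are not known exactly. Their poses are not given: they have to be found in the camera images.
- dock: Black deck plate, 285 mm along x, 170 wide, 10 thick, fixed; place and yaw vary. Origin on the table under the middle of the docked cassette, whose underside lies on the plate top 10 mm above. The cassette slides out along dock -x over bare plate (it reaches 150 mm to -x; 10 mm screws at its corners). A 135 mm tall black tower starts 72 mm to +x.
- channel (a point): Mouth of the grey cassette channel on the dock: its centre on the plate's top, 6 mm to +x of the dock's origin. The walls (30 mm tall, 1.5 mm beside the cassette) run 48 mm to +x from here to an end wall. The front half of the cassette stands free in front; it is fully out of the channel after sliding 44 mm to -x.
- keeper: Aluminium bar across the channel above the cassette, 8 mm along x, 73 wide, 9 thick, 10 mm to +x of the dock's origin; origin at its underside's centre, 36 mm above the plate. The button's tooth stands 2 mm behind it (+x) and locks the cassette until the button is held down. Pulling the cassette against it with over 20 N breaks it.
- cassette_mid (a point): White cassette with blue side stripes, to be removed: 100 mm long (x, parallel to the dock's x when docked), 50 wide (y), about 0.2 kg, slippery foot. This point: its middle, 20 mm above its underside. Housing top 22 mm, side cheeks 30 mm above the underside. Once out it can be gripped over its 50 mm width, best with the grip point about 26 mm above the underside.
- lip (a point): Top centre of the upright lip across the cassette's front end: 6 mm thick, 50 wide, 52 mm above the underside, 47 mm to -x of the cassette's middle. A fingertip standing on the red pad can pull against it.
- button: Release button on the cassette: orange plate with a red thumb pad on its front, 39 x 36 mm, centred 23 mm to -x of the cassette's middle, between lip and keeper. The pad is set differently on each cassette: its top starts 38 to 50 mm above the cassette's underside, untold; feel for it. Origin: the cassette's underside centre while the button is up, sinking as it is pressed. Over 30 N damages it.
- tooth (a point): Top of the button's orange tooth, 19 mm to +x of the cassette's middle, 42 mm above its underside while up. The button goes 8 mm straight down to a firm stop; spring 2 N at the start, 10 N at the stop. Down 6 mm or more (8 N) the tooth clears the keeper; hold it down until the cassette has slid some 20 mm. Let go, it springs up.
- nest_empty: Grey nest with yellow floor, empty, fixed; place and yaw vary, nearer or farther of the two. Base 130 x 80 mm, floor 6 mm above the table; end walls and corner posts 12 mm above the floor leave 110 x 60 mm for a cassette; long sides open over the middle 74 mm for fingers. Origin on the table under its centre, x along its length. The cassette may lie either way round.
- nest_full: The same kind of nest, occupied by another cassette. Origin on the table under its centre.
- thumbscrew: steel thumbscrew standing head-down on the deck plate, 18 mm across, 26 mm tall; origin under its centre
- reagent: white closed bottle, 60 mm across, 120 mm tall; origin under its centre
- jar: amber jar with black cap, 50 mm across, 60 mm tall; origin under its centre
- screwdriver: screwdriver lying on the table; origin on the table under its middle
- brush: cleaning brush lying on the table; origin on the table under its middle
- cup: steel cup, 70 mm across, 80 mm tall; origin under its centre
- collar: brass ring, 44 mm across, 12 mm tall; origin under its centre
- other_cassette: grey cassette with a blue block on top, already lying in the other nest, 100 x 50 x 52 mm; origin under its centre
Things that resemble listed ones, but are neither listed nor needed, are in the scene too. Leave any green or purple look-alike of the part that bears cassette_mid alone.

How it is judged (in metres and radians):
On the way, in this order (a step that is already met when the one before it is completed fails the run):
1. the cassette has been slid out along the plate, clear of the channel, still flat on the plate (x of cassette_mid in the frame of dock below -0.04 m and height (world z) of cassette_mid below 0.036 m), for 0.1 s.
2. the cassette is lifted off the deck (height (world z) of cassette_mid above 0.045 m), for 0.1 s.
3. the cassette has been lowered into the empty nest, still held by the fingers (x of cassette_mid in the frame of nest_empty between -0.008 and 0.008 m and y of cassette_mid in the frame of nest_empty between -0.008 and 0.008 m and z of cassette_mid in the frame of nest_empty between 0.022 and 0.03 m and contact force between the fingers and cassette above 1 N), for 0.1 s.
At the end, for the whole second after the job is handed in: The white cassette lies flat (within 0.08 rad) and still in the empty nest, its middle within 8 mm of the nest's centre along and across and 22 to 30 mm above the nest's origin, let go (x of cassette_mid in the frame of nest_empty between -0.008 and 0.008 m and y of cassette_mid in the frame of nest_empty between -0.008 and 0.008 m and z of cassette_mid in the frame of nest_empty between 0.022 and 0.03 m and angle between cassette_mid's own z axis and vertical below 0.08 rad and linear speed of cassette below 0.01 m/s); the robot touches nothing.
It fails at once if the release button is pressed or gripped with more than 30 N (contact force between the fingers and button above 30 N).
It fails at once if the cassette is forced against the keeper bar with more than 20 N (contact force between cassette and keeper above 20 N).
It fails at once if another thing is moved by more than 20 mm (distance of any of thumbscrew, reagent, jar, screwdriver, brush, cup, collar, other_cassette from where it was at the start of the episode above 0.02 m).
It also fails if it takes over 67 s, if anything falls off the work surface, if the arm or the gripper's body presses on something with over 40 N, if the wrist force passes 120 N, or if a joint passes its speed limit or range.

## Robot

A 6-joint arm with a two-finger parallel gripper is mounted at the origin on the work surface. World frame = base frame: x ahead of the robot, y to its left, z up, the work surface at z = 0. Lengths are in mm, angles in rad, forces in N, time in s.
With the tool pointing down it reaches from about 300 to 875 mm from the base axis. Payload 6.4 kg.
Tool frame: the origin (TCP) lies at the very end of the fingers, on their centre line; the grasp point (between the pads) lies 19 mm behind it (robot.hold_point_z is the distance from the TCP to the grasp point, in mm); z points along the fingers, x is the direction in which the jaws open and shut, and the axes are right-handed (so a half turn about z gives the same grasp; the last joint's range is limited). The gripper opens to 85 mm and grips with 20 to 120 N. Pads are 22 mm wide; open, the fingers measure 114 mm over their backs; the gripper's body (76 mm by 85 mm) begins 54 mm behind the grasp point. The pads swing forward as they close: fully open they stand 13 mm farther back than shut.
Start: joints at [-1.385, 0.181, 1.607, -0, 1.354, -0.206], TCP at [219.582, -531.437, 231.288] pointing down, gripper open.
Joint ranges: [-2.99, 2.99], [-0.89, 2.07], [0.3, 2.58], [-1.14, 4.28], [0, 2.63], [-3.12, 3.12]. Speed limits (rad/s): [2.57, 2.57, 3.01, 3.14, 3.14, 3.14].

## Interface

Orientations are given as a unit quaternion [x, y, z, w].
In Python, from rig import sensors, cams, robot gives the robot as it stands.
- The arm moves only by the tool step_arm, never from a script. Its argument "deltas" is a list of rows, each an object with "travel": the shift along the tool's x, y, z in m, a list of three; "twist": the turn about the tool's z in degrees; "grip": the opening, from 0 (shut) to 1 (fully open). A call has exactly 8 rows; each row is the pose to reach, as a shift and turn from the pose measured when the call began, along the tool's axes at that moment; what a row does not reach only later rows make up. A row lasts 1/10 s, in which the tool goes at most 50 mm and 8.59 degrees, less where a joint would pass 70% of its speed; a pose out of reach is approached as far as the arm can. A call with a gripper value outside its range is refused whole. The fingers move at their own pace and stop on an object; "squeeze" is the grip in N (left out, the last holds). Time passes only in rows, so rows that repeat a pose let the fingers close, or fill a call up. It gives the time, the measured TCP pose, the force and the opening at its end, in the units of the state.
- sensors.state(): the state, without advancing time (a new reading comes with each control period).
- cams.grab_frame(name): name is "side" or "top" or "wrist"; returns the picture (480x640x3 uint8, red, green, blue); there is no depth.
- cams.camera_info(name): a dict with "fx", "fy", "cx", "cy" (pixels), "eye" and "rotation" of the camera in the world; the wrist camera has in their place "mount" (4x4, takes a point from camera to tool coordinates, whose origin is the TCP and whose axes are the tool frame's). Camera axes: x right, y down, z forward; pixel columns grow to the right and rows downward; lengths in mm; the calibration is good to about 2 mm. A picture is of the moment at which its call begins: read the wrist's pose just before it. camera_info takes no time and is no camera call.
- robot.finish_job(): hands the job in, once; it reports no verdict.
Trained networks look in the newest picture that a camera, given by its name, has taken for a name from the list of things; names that differ only in an ending like _2 or _b are one class to them, and where a whole thing is asked for, a point or a joint stands for the part that bears it (a point fixed in the world has none). Each returns a list of dicts, best first, with "conf" (0 to 1); they miss things now and then, are a little off and sometimes report something else, mostly with a low value. They report only what shows in the picture. A call takes as long as a camera call. They do not tell look-alikes from the thing itself.
- cams.search_frame(label, camera): "at" ([x, y, z] in mm, in the coordinates of the camera as it stood for that picture, good to about 4 mm: the middle of the surface that is visible of it).
The state is a dict: "time": time; "joints": joint angles; "dq": joint speeds; "joint_torque": joint torques, N m; "position": TCP position; "orientation": TCP orientation; "ft_force": force on the tool from outside, world axes, zero at the start; "moment": the same for the moment, N m; "width": finger opening in mm.
Only numpy, scipy, OpenCV 4.12 (cv2) and the standard library are available. Lean on these libraries where they do the work, as an engineer would, in place of code of your own. Each camera call takes 0.05 s, during which the arm holds its last target. There are 200 camera calls.

## Working session

There is one attempt and no reset: what is moved stays moved. The work goes in short steps, Python scripts to look and compute and a tool call to move; the robot and the scene stay as the last step left them, time stands still between calls to the robot, and variables do not carry over. Pictures are saved under pics/ and viewed, about 8 in all and at most 12, crops included, and the job is handed in when it is done.

Besides the shell and the picture viewer there is one more tool, called after "Request:" as a command line: name --argument value ..., lists and objects as JSON in quotes. step_arm: Moves the arm, as the interface text tells. Its arguments: {"type":"object","properties":{"deltas":{"type":"array","items":{"type":"object","properties":{"travel":{"type":"array","items":{"type":"number"}},"twist":{"type":"number"},"grip":{"type":"number"}}}},"squeeze":{"type":"number"}},"required":["deltas"]}

```bash
ls; mkdir -p pics; cat > h.py <<'E'
import numpy as np, cv2
from scipy.spatial.transform import Rotation as R
from rig import sensors, cams, robot
def pose():
    s=sensors.state(); return np.array(s["position"]),R.from_quat(s["orientation"]).as_matrix()
def cam(name):
    i=cams.camera_info(name)
    if "mount" in i:
        p,r=pose(); M=np.array(i["mount"]); return i,p+r@M[:3,3],r@M[:3,:3]
    return i,np.array(i["eye"]),np.array(i["rotation"])
def grab(name,fn=None):
    c=cam(name); im=cams.grab_frame(name)
    if fn: cv2.imwrite("pics/"+fn,im[:,:,::-1])
    return im,c
def find(label,name,c,n=3):
    i,e,r=c
    return [(round(d["conf"],2),np.round(e+r@np.array(d["at"]),1).tolist(),pix(c,e+r@np.array(d["at"]))) for d in cams.search_frame(label,name)[:n]]
def pix(c,P):
    i,e,r=c; q=r.T@(np.array(P)-e); return [round(float(i["fx"]*q[0]/q[2]+i["cx"])),round(float(i["fy"]*q[1]/q[2]+i["cy"]))]
def ray(c,u,v,z):
    i,e,r=c; d=r@np.array([(u-i["cx"])/i["fx"],(v-i["cy"])/i["fy"],1]); return np.round(e+d*(z-e[2])/d[2],1)
E
python3 - <<'E'
from h import *
s=sensors.state(); print(s)
for n in ["top","side"]:
    im,c=grab(n,n+"0.png"); print(n,np.round(c[1]),np.round(c[2],2).tolist(),c[0]["fx"])
    for l in ["dock","cassette_mid","button","keeper","nest_empty","nest_full","other_cassette","thumbscrew"]:
        print(l,find(l,n,c))
E
```

```text
pics
{'time': 0.0, 'joints': array([-1.38531343e+00,  1.81579341e-01,  1.60799966e+00, -2.56846066e-06,
        1.35382654e+00, -2.06318332e-01]), 'dq': array([ 2.20282909e-04,  7.16193382e-04,  2.02788397e-04,  6.83777159e-05,
        1.32634737e-03, -5.29966327e-04]), 'joint_torque': array([-1.44216036e-03, -4.44880557e+01, -3.51339984e+01, -4.07304997e-04,
        9.18857491e-03, -3.11488350e-05]), 'position': array([ 219.46609174, -530.86345838,  230.3666666 ]), 'orientation': array([ 8.31219930e-01, -5.55942988e-01, -6.35138509e-04, -6.46719696e-04]), 'ft_force': array([0.12079155, 0.15913234, 0.01779122]), 'moment': array([ 0.02990774, -0.01313686, -0.04087775]), 'width': 85.30990730008308}
top [ 380.   19. 1307.] [-0.7, 0.71, -0.03, 0.04] 525.9777932175787Traceback (most recent call last):
  File "<stdin>", line 6, in <module>
  File "h.py", line 17, in find
    return [(round(d["conf"],2),np.round(e+r@np.array(d["at"]),1).tolist(),pix(c,e+r@np.array(d["at"]))) for d in cams.search_frame(label,name)[:n]]
                                           ~^~~~~~~~~~~~~~~~~~
ValueError: matmul: Input operand 1 has a mismatch in its core dimension 0, with gufunc signature (n?,k),(k,m?)->(n?,m?) (size 3 is different from 4)
```

```bash
sed -i 's/np.array(i\["rotation"\])/R.from_quat(i["rotation"]).as_matrix()/' h.py
python3 - <<'E'
from h import *
for n in ["top","side"]:
    im,c=grab(n,n+"0.png"); print(n,np.round(c[1]),np.round(c[2],2).tolist(),c[0]["fx"])
    for l in ["dock","cassette_mid","button","keeper","nest_empty","nest_full","other_cassette","thumbscrew"]:
        print(l,find(l,n,c))
E
```

```text
top [ 380.   19. 1307.] [[-0.01, -0.99, 0.1], [-1.0, 0.01, 0.0], [-0.0, -0.1, -0.99]] 525.9777932175787
dock []
cassette_mid [(0.96, [284.9, 229.5, 36.2], [226, 337]), (0.93, [641.1, 356.6, 31.5], [175, 191]), (0.89, [439.4, 537.2, 29.6], [100, 273])]
button [(0.95, [358.5, -118.8, 37.0], [371, 304]), (0.91, [278.1, 231.7, 41.5], [224, 340]), (0.9, [543.2, 134.2, 58.5], [264, 228])]
keeper []
nest_empty [(0.78, [543.0, -344.2, 10.2], [459, 228])]
nest_full [(0.69, [528.6, -139.7, 13.1], [377, 235])]
other_cassette [(0.64, [526.8, -150.3, 36.7], [382, 234])]
thumbscrew [(0.75, [548.2, 136.4, 45.8], [264, 226]), (0.53, [673.3, -88.2, 13.0], [355, 177])]
side [307. 896. 796.] [[-0.97, -0.17, 0.18], [-0.25, 0.61, -0.75], [0.02, -0.77, -0.63]] 471.310193488516
dock [(0.67, [563.6, 182.0, 3.4], [284, 295]), (0.66, [698.4, -318.2, 34.5], [292, 166])]
cassette_mid [(0.98, [631.9, 368.2, 26.5], [222, 345]), (0.8, [435.1, 557.2, 31.0], [288, 461]), (0.75, [279.1, 247.6, 27.1], [406, 336])]
button [(0.92, [445.4, 555.5, 37.3], [282, 457]), (0.8, [279.4, 241.4, 37.4], [406, 330]), (0.59, [347.6, -102.3, 35.6], [395, 226])]
keeper [(0.47, [564.3, 148.8, 52.3], [287, 270])]
nest_empty [(0.73, [534.4, -332.0, 5.8], [344, 180])]
nest_full [(0.82, [516.9, -117.9, 6.5], [334, 221])]
other_cassette [(0.68, [543.7, 148.7, 34.6], [296, 277]), (0.66, [522.5, -136.0, 34.1], [333, 209])]
thumbscrew []
```

View pics/top0.png

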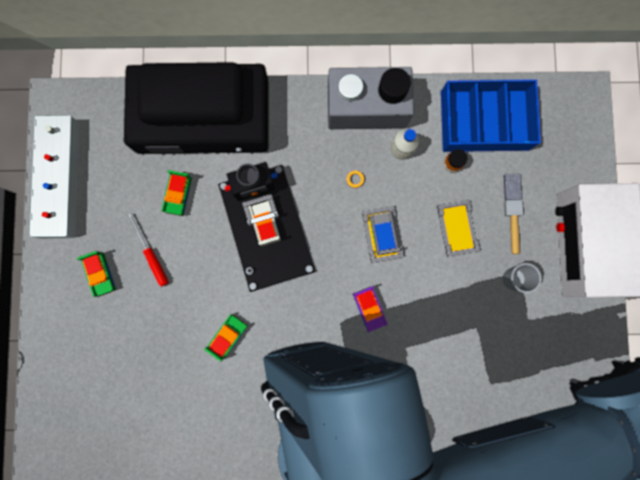

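View pics/side0.png

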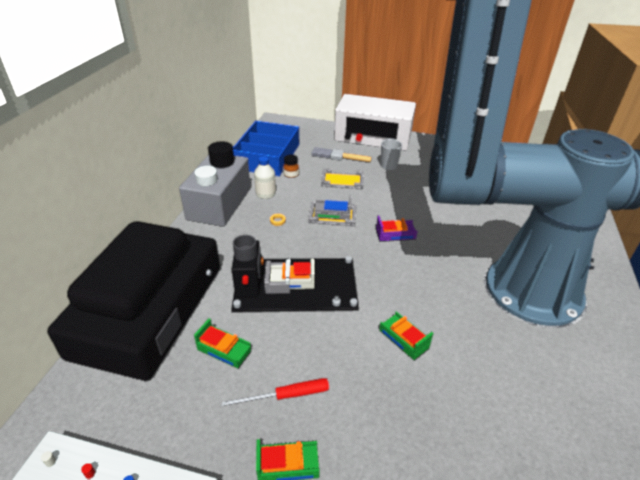

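Candidates in the top image: the white cassette on the black dock at (264,225). The green look-alikes are at (177,193), (97,273) and (227,337), and the purple one is at (370,307). I choose the white one. The empty nest is the all-yellow one at (459,228), and the full nest is at (383,235). Next I move the wrist camera over the dock.

Request:
step_arm --deltas '[{"travel": [-0.485, -0.505, -0.06], "twist": 6, "grip": 1}, {"travel": [-0.485, -0.505, -0.06], "twist": 6, "grip": 1}, {"travel": [-0.485, -0.505, -0.06], "twist": 6, "grip": 1}, {"travel": [-0.485, -0.505, -0.06], "twist": 6, "grip": 1}, {"travel": [-0.485, -0.505, -0.06], "twist": 6, "grip": 1}, {"travel": [-0.485, -0.505, -0.06], "twist": 6, "grip": 1}, {"travel": [-0.485, -0.505, -0.06], "twist": 6, "grip": 1}, {"travel": [-0.485, -0.505, -0.06], "twist": 6, "grip": 1}]'

```text
time: 1.8
position: [380.2, -164.7, 266.0]
orientation: [0.801, -0.599, 0.001, -0.0]
ft_force: [1.1, -0.4, 0.2]
width: 85.6
```

```bash
cat >> h.py <<'E'
def to(P,jawdir=None):
    "travel (mm, tool axes) and twist (deg) from here to P, jaws along world angle jawdir (deg)"
    p,r=pose(); t=r.T@(np.array(P,float)-p); a=np.degrees(np.arctan2(r[1,0],r[0,0]))
    tw=0 if jawdir is None else -((jawdir-a+90)%180-90)
    print("pos",np.round(p,1),"jaw",round(a,2),"travel",np.round(t,1),"twist",round(tw,2))
E
python3 - <<'E'
from h import *
print(np.round(cams.camera_info("wrist")["mount"],3).tolist())
to([500,110,290],-73.4)
im,c=grab("top")
print(np.round([ray(c,*q,6) for q in [(245,291),(314,268)]],1))
E
```

```text
[[1.0, 0.0, 0.001, -0.357], [-0.0, 0.956, 0.294, -76.718], [-0.001, -0.294, 0.956, -142.132], [0.0, 0.0, 0.0, 1.0]]
pos [ 380.2 -164.7  266. ] jaw -73.59 travel [-229.7 -192.5  -24.1] twist -0.19
[[393.3 187.2   6. ]
 [448.1  16.5   6. ]]
```

Request:
step_arm --deltas '[{"travel": [-0.23, -0.192, -0.024], "twist": 0, "grip": 1}, {"travel": [-0.23, -0.192, -0.024], "twist": 0, "grip": 1}, {"travel": [-0.23, -0.192, -0.024], "twist": 0, "grip": 1}, {"travel": [-0.23, -0.192, -0.024], "twist": 0, "grip": 0}, {"travel": [-0.23, -0.192, -0.024], "twist": 0, "grip": 0}, {"travel": [-0.23, -0.192, -0.024], "twist": 0, "grip": 0}, {"travel": [-0.23, -0.192, -0.024], "twist": 0, "grip": 0}, {"travel": [-0.23, -0.192, -0.024], "twist": 0, "grip": 0}]'

```text
time: 2.65
position: [500.2, 118.7, 291.8]
orientation: [0.804, -0.595, 0.0, -0.002]
ft_force: [-0.1, 0.2, -0.1]
width: 12.1
```

```bash
python3 - <<'E'
from h import *
to([500,110,290],-73.4)
im,c=grab("wrist","w1.png")
for l in ["dock","cassette_mid","button","keeper","lip","tooth","channel","thumbscrew"]: print(l,find(l,"wrist",c))
E
```

```text
pos [500.2 118.7 291.8] jaw -73.02 travel [8.3 2.8 1.7] twist 0.38
dock [(0.85, [578.2, 142.1, 7.3], [317, 120]), (0.63, [492.5, -305.7, 6.2], [630, 294])]
cassette_mid [(0.96, [390.5, -101.5, 35.0], [461, 332]), (0.89, [295.6, 231.5, 30.4], [183, 325]), (0.71, [610.0, 353.7, 24.9], [124, 23])]
button [(0.88, [373.1, -108.4, 38.2], [461, 346]), (0.81, [277.4, 237.9, 35.4], [174, 338]), (0.79, [619.7, 351.2, 33.4], [124, 11])]
keeper [(0.83, [569.2, 149.3, 52.0], [308, 127])]
lip [(0.92, [388.5, -100.5, 39.3], [460, 335]), (0.78, [294.7, 232.9, 33.9], [181, 327]), (0.77, [552.8, 139.9, 41.7], [312, 145])]
tooth [(0.83, [548.1, 139.3, 55.4], [311, 150]), (0.82, [367.4, -115.3, 34.0], [463, 349]), (0.81, [623.6, 356.8, 34.4], [118, 4])]
channel [(0.93, [577.7, 143.8, 10.1], [316, 120]), (0.39, [549.1, 136.2, 56.9], [315, 150])]
thumbscrew [(0.71, [570.2, 149.5, 57.1], [308, 125]), (0.48, [450.2, 174.6, 15.7], [259, 220])]
```

View pics/w1.png

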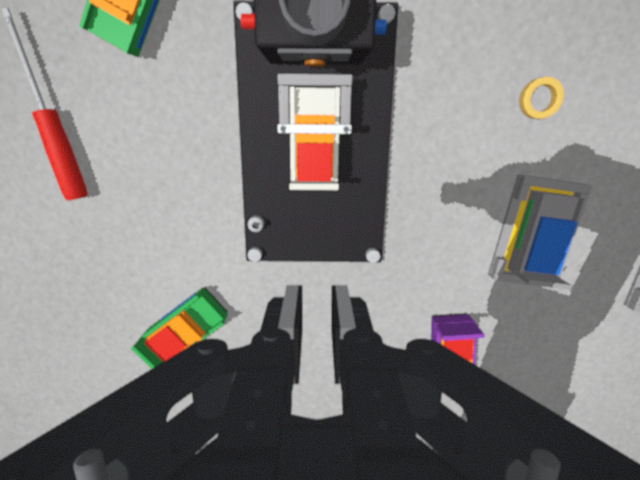

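The close view shows the white cassette docked, with its lip at (314,186), red pad at (314,162), keeper at (314,128), thumbscrew at (256,224), plate front corners at (246,262) and (384,262).

```bash
python3 - <<'E'
from h import *
c=cam("wrist")
im=cv2.imread("pics/w1.png"); cv2.imwrite("pics/w1c.png",cv2.resize(im[90:275,230:410],None,fx=3.2,fy=3.2,interpolation=cv2.INTER_CUBIC))
for n,q in dict(fl=(246,262,10),fr=(384,262,10),bl=(236,0,10),br=(398,0,10),kl=(277,128,55),kr=(351,128,55),lipl=(289,186,62),lipr=(338,186,62),ts=(256,224,36)).items(): print(n,ray(c,*q))
E
```

```text
fl [391.7 176.2  10. ]
fr [441.2  11.7  10. ]
bl [666.3 252.6  10. ]
br [713.7  94.6  10. ]
kl [559.1 176.   55. ]
kr [580.4 105.2  55. ]
lipl [507.7 148.8  62. ]
lipr [522.2 100.7  62. ]
ts [450.8 173.8  36. ]
```

View pics/w1c.png

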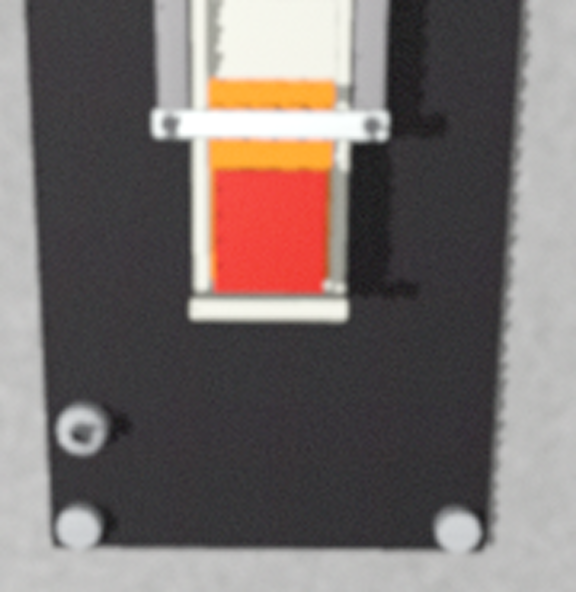

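```bash
python3 - <<'E'
from h import *
to([531.4,129.2,70],-73.25)
E
```

```text
pos [500.  116.6 292.1] jaw -73.3 travel [ -2.6 -32.6 222.2] twist -0.05
```

Request:
step_arm --deltas '[{"travel": [-0.0026, -0.0326, 0.04], "twist": 0, "grip": 0}, {"travel": [-0.0026, -0.0326, 0.08], "twist": 0, "grip": 0}, {"travel": [-0.0026, -0.0326, 0.12], "twist": 0, "grip": 0}, {"travel": [-0.0026, -0.0326, 0.16], "twist": 0, "grip": 0}, {"travel": [-0.0026, -0.0326, 0.19], "twist": 0, "grip": 0}, {"travel": [-0.0026, -0.0326, 0.21], "twist": 0, "grip": 0}, {"travel": [-0.0026, -0.0326, 0.219], "twist": 0, "grip": 0}, {"travel": [-0.0026, -0.0326, 0.222], "twist": 0, "grip": 0}]'

```text
time: 3.9
position: [531.0, 128.9, 69.5]
orientation: [0.802, -0.597, 0.0, -0.002]
ft_force: [1.6, 0.8, 1.3]
width: 0.1
```

```bash
python3 - <<'E'
from h import *
im,c=grab("wrist","w2.png")
to([531.4,129.2,62],-73.25); print(sensors.state()["ft_force"],sensors.state()["width"])
im,c=grab("side")
cv2.imwrite("pics/s2.png",np.vstack([cv2.resize(im[200:330,220:380],None,fx=4,fy=4,interpolation=cv2.INTER_CUBIC)])[:,:,::-1])
E
```

```text
pos [531.4 128.9  70. ] jaw -73.32 travel [-0.3 -0.   8. ] twist -0.07
[-0.76470705 -0.11213943 -0.16148498] -0.29237092186434727
```

View pics/w2.png

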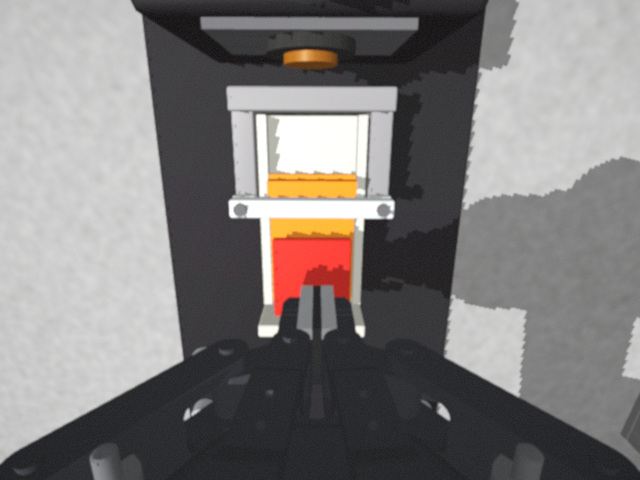

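Request:
step_arm --deltas '[{"travel": [0, 0, 0.004], "twist": 0, "grip": 0}, {"travel": [0, 0, 0.008], "twist": 0, "grip": 0}, {"travel": [0, 0, 0.01], "twist": 0, "grip": 0}, {"travel": [0, 0, 0.011], "twist": 0, "grip": 0}, {"travel": [0, 0, 0.012], "twist": 0, "grip": 0}, {"travel": [0, 0, 0.013], "twist": 0, "grip": 0}, {"travel": [0, 0, 0.014], "twist": 0, "grip": 0}, {"travel": [0, 0, 0.014], "twist": 0, "grip": 0}]'

```text
time: 4.8
position: [531.9, 129.0, 56.7]
orientation: [0.802, -0.597, 0.001, -0.003]
ft_force: [-0.1, 0.5, -0.1]
width: -0.2
```

Request:
step_arm --deltas '[{"travel": [0, 0, 0.001], "twist": 0, "grip": 0}, {"travel": [0, 0, 0.002], "twist": 0, "grip": 0}, {"travel": [0, 0, 0.003], "twist": 0, "grip": 0}, {"travel": [0, 0, 0.004], "twist": 0, "grip": 0}, {"travel": [0, 0, 0.005], "twist": 0, "grip": 0}, {"travel": [0, 0, 0.005], "twist": 0, "grip": 0}, {"travel": [0, 0, 0.005], "twist": 0, "grip": 0}, {"travel": [0, 0, 0.005], "twist": 0, "grip": 0}]'

```text
time: 5.6
position: [532.0, 129.0, 52.0]
orientation: [0.802, -0.597, 0.001, -0.003]
ft_force: [-2.6, -0.6, 5.9]
width: -0.3
```

```bash
python3 - <<'E'
from h import *
for _ in range(3):
    s=sensors.state(); print(s["position"],s["ft_force"]); cams.grab_frame("wrist")
E
```

```text
[531.98760497 129.0460425   52.00631424] [-2.57510948 -0.58329676  5.88131596]
[531.98593865 129.00608182  51.99431796] [-1.45396998 -0.3317067   5.22278971]
[532.00126978 129.03509905  52.00797423] [-2.36263    -0.97246242  6.32785669]
```

Request:
step_arm --deltas '[{"travel": [0, 0, 0.001], "twist": 0, "grip": 0}, {"travel": [0, 0, 0.002], "twist": 0, "grip": 0}, {"travel": [0, 0, 0.003], "twist": 0, "grip": 0}, {"travel": [0, 0, 0.0035], "twist": 0, "grip": 0}, {"travel": [0, 0, 0.0035], "twist": 0, "grip": 0}, {"travel": [0, 0, 0.0035], "twist": 0, "grip": 0}, {"travel": [0, 0, 0.0035], "twist": 0, "grip": 0}, {"travel": [0, 0, 0.0035], "twist": 0, "grip": 0}]'

```text
time: 6.55
position: [532.1, 129.0, 49.1]
orientation: [0.802, -0.597, 0.001, -0.003]
ft_force: [-2.9, -1.0, 8.4]
width: 0.0
```

```bash
python3 - <<'E'
from h import *
for _ in range(3):
    s=sensors.state(); print(s["position"],s["ft_force"]); cams.grab_frame("wrist")
E
```

```text
[532.1498327  129.01133076  49.13650337] [-2.91176508 -1.02808505  8.35952932]
[532.14554107 128.99826586  49.14865251] [-3.54132072 -0.7380529   8.73314191]
[532.12278752 128.99095367  49.12857679] [-3.04664237 -0.31077457  8.8893646 ]
```

Request:
step_arm --deltas '[{"travel": [0, 0, 0.0007], "twist": 0, "grip": 0}, {"travel": [0, 0, 0.001], "twist": 0, "grip": 0}, {"travel": [0, 0, 0.0014], "twist": 0, "grip": 0}, {"travel": [0, 0, 0.0017], "twist": 0, "grip": 0}, {"travel": [0, 0, 0.0017], "twist": 0, "grip": 0}, {"travel": [0, 0, 0.0017], "twist": 0, "grip": 0}, {"travel": [0, 0, 0.0017], "twist": 0, "grip": 0}, {"travel": [0, 0, 0.0017], "twist": 0, "grip": 0}]'

```text
time: 7.5
position: [532.4, 129.0, 48.2]
orientation: [0.802, -0.597, 0.001, -0.003]
ft_force: [-4.0, -0.9, 9.6]
width: -0.1
```

```bash
python3 - <<'E'
from h import *
for _ in range(3):
    s=sensors.state(); print(s["position"],s["ft_force"]); cams.grab_frame("wrist")
E
```

```text
[532.42077113 129.00759193  48.21270863] [-4.04032086 -0.93267501  9.58506299]
[532.45318054 129.00119618  48.26322838] [-3.71943933 -1.13111831  9.5372708 ]
[532.39013538 129.00693609  48.2093943 ] [-3.63476225 -0.8722703   8.67116158]
```

Request:
step_arm --deltas '[{"travel": [0, 0, 0.0012], "twist": 0, "grip": 0}, {"travel": [0, 0.001, 0.0012], "twist": 0, "grip": 0}, {"travel": [0, 0.002, 0.0012], "twist": 0, "grip": 0}, {"travel": [0, 0.003, 0.0012], "twist": 0, "grip": 0}, {"travel": [0, 0.004, 0.0012], "twist": 0, "grip": 0}, {"travel": [0, 0.005, 0.0012], "twist": 0, "grip": 0}, {"travel": [0, 0.0055, 0.0012], "twist": 0, "grip": 0}, {"travel": [0, 0.0055, 0.0012], "twist": 0, "grip": 0}]'

```text
time: 8.45
position: [530.3, 127.7, 49.0]
orientation: [0.802, -0.597, 0.004, -0.005]
ft_force: [2.5, 0.8, 9.0]
width: 0.2
```

```bash
python3 - <<'E'
from h import *
for _ in range(2):
    s=sensors.state(); print(s["position"],s["ft_force"]); im,c=grab("wrist","w3.png")
# lip/front edge shift: compare whole-cassette position
print(find("button","wrist",c),find("cassette_mid","wrist",c),find("keeper","wrist",c))
E
```

```text
[530.28324038 127.7211922   48.98857519] [2.48066054 0.81333361 9.04169323]
[530.29402992 127.73635924  49.01332548] [3.54268445 0.85910669 8.06436534]
[(0.96, [551.5, 142.8, 45.4], [297, 252])] [(0.82, [570.1, 143.9, 39.4], [308, 207])] [(0.6, [569.7, 148.3, 50.6], [296, 211])]
```

View pics/w3.png

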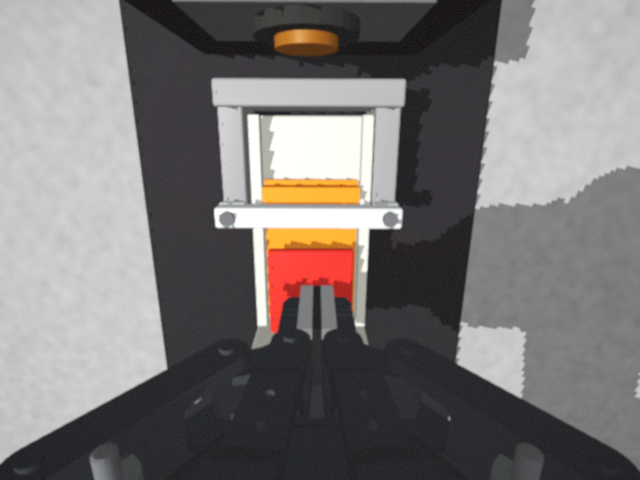

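```bash
python3 - <<'E'
from h import *
p,r=pose(); print(np.round(r,4)); s=sensors.state(); print(s["ft_force"],s["moment"],np.round(s["joint_torque"],1),np.round(s["joints"],4))
E
```

```text
[[ 2.872e-01 -9.578e-01  1.200e-02]
 [-9.579e-01 -2.872e-01  3.400e-03]
 [ 2.000e-04 -1.250e-02 -9.999e-01]]
[2.72087759 1.2009148  7.72218306] [ 0.21029361 -0.45727367  0.01821304] [ -0.3 -40.  -22.6  -0.3   0.8  -0. ] [0.0168 0.3467 1.815  0.0039 0.9678 1.2941]
```

Request:
step_arm --deltas '[{"travel": [0, 0.0015, 0.001], "twist": 0, "grip": 0}, {"travel": [0, 0.001, 0.0015], "twist": 0, "grip": 0}, {"travel": [0, 0.001, 0.002], "twist": 0, "grip": 0}, {"travel": [0, 0.001, 0.0022], "twist": 0, "grip": 0}, {"travel": [0, 0.001, 0.0024], "twist": 0, "grip": 0}, {"travel": [0, 0.001, 0.0024], "twist": 0, "grip": 0}, {"travel": [0, 0.001, 0.0024], "twist": 0, "grip": 0}, {"travel": [0, 0.001, 0.0024], "twist": 0, "grip": 0}]'

```text
time: 9.5
position: [530.6, 127.7, 47.9]
orientation: [0.802, -0.597, 0.005, -0.006]
ft_force: [-1.8, 0.1, 9.6]
width: 0.6
```

```bash
cat >> h.py <<'E'
def st():
    p,r=pose(); f=np.array(sensors.state()["ft_force"]); O=np.array([560.1,137.8]); u=np.array([.9576,.2882]); d=p[:2]-O
    print("t",round(sensors.state()["time"],2),"dock x,y",np.round([d@u,d@[-u[1],u[0]]],1),"z",round(p[2],2),"Fdock",np.round([f[:2]@u,f[:2]@[-u[1],u[0]],f[2]],1),"tilt",np.round(r[:2,2]@u,4))
E
python3 -c "
from h import *
st();cams.grab_frame('wrist');st()"
```

```text
t 9.5 dock x,y [-31.2  -1.2] z 47.88 Fdock [-1.7  0.6  9.6] tilt 0.015
t 9.55 dock x,y [-31.2  -1.2] z 47.86 Fdock [-1.6  1.1  9.9] tilt 0.015
```

Request:
step_arm --deltas '[{"travel": [0, 0.002, 0.001], "twist": 0, "grip": 0}, {"travel": [0, 0.004, 0.0012], "twist": 0, "grip": 0}, {"travel": [0, 0.006, 0.0012], "twist": 0, "grip": 0}, {"travel": [0, 0.008, 0.0012], "twist": 0, "grip": 0}, {"travel": [0, 0.01, 0.0012], "twist": 0, "grip": 0}, {"travel": [0, 0.011, 0.0012], "twist": 0, "grip": 0}, {"travel": [0, 0.011, 0.0012], "twist": 0, "grip": 0}, {"travel": [0, 0.011, 0.0012], "twist": 0, "grip": 0}]'

```text
time: 10.35
position: [523.2, 124.8, 48.6]
orientation: [0.802, -0.597, 0.007, -0.008]
ft_force: [2.3, 1.3, 9.3]
width: 0.1
```

```bash
python3 -c "
from h import *
st();im,c=grab('wrist','w4.png');st()"
```

```text
t 10.35 dock x,y [-39.1  -1.9] z 48.57 Fdock [2.5 0.6 9.3] tilt 0.0217
t 10.4 dock x,y [-39.   -1.9] z 48.57 Fdock [ 3.3 -0.1  8.5] tilt 0.0217
```

Request:
step_arm --deltas '[{"travel": [0, 0.004, 0.0012], "twist": 0, "grip": 0}, {"travel": [0, 0.009, 0.0012], "twist": 0, "grip": 0}, {"travel": [0, 0.014, 0.0012], "twist": 0, "grip": 0}, {"travel": [0, 0.019, 0.0012], "twist": 0, "grip": 0}, {"travel": [0, 0.024, 0.0012], "twist": 0, "grip": 0}, {"travel": [0, 0.029, 0.0012], "twist": 0, "grip": 0}, {"travel": [0, 0.034, 0.0012], "twist": 0, "grip": 0}, {"travel": [0, 0.036, 0.0012], "twist": 0, "grip": 0}]'

```text
time: 11.2
position: [491.7, 114.5, 48.5]
orientation: [0.802, -0.597, 0.01, -0.01]
ft_force: [2.7, 1.8, 9.0]
width: -0.2
```

```bash
python3 -c "
from h import *
st();im,c=grab('wrist','w5.png');st();print(find('lip','wrist',c),find('keeper','wrist',c))"
```

```text
t 11.2 dock x,y [-72.2  -2.6] z 48.49 Fdock [3.1 1.  9. ] tilt 0.0283
t 11.25 dock x,y [-72.4  -2.6] z 48.46 Fdock [3.1 0.5 9.4] tilt 0.028
[(0.91, [524.9, 131.9, 35.7], [301, 219])] [(0.66, [567.6, 146.0, 53.9], [294, 109])]
```

View pics/w5.png

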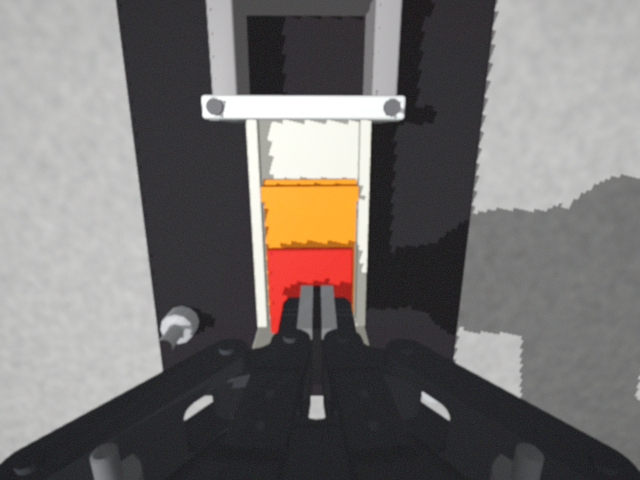

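Request:
step_arm --deltas '[{"travel": [0, 0.004, 0.001], "twist": 0, "grip": 0}, {"travel": [0, 0.008, 0.001], "twist": 0, "grip": 0}, {"travel": [0, 0.012, 0.001], "twist": 0, "grip": 0}, {"travel": [0, 0.016, 0.001], "twist": 0, "grip": 0}, {"travel": [0, 0.02, 0.0005], "twist": 0, "grip": 0}, {"travel": [0, 0.023, 0.0], "twist": 0, "grip": 0}, {"travel": [0, 0.023, -0.006], "twist": 0, "grip": 0}, {"travel": [0, 0.021, -0.02], "twist": 0, "grip": 0}]'

```text
time: 12.15
position: [470.4, 108.4, 67.4]
orientation: [0.802, -0.597, 0.009, -0.01]
ft_force: [-0.1, -0.5, -0.1]
width: -0.2
```

```bash
python3 -c "
from h import *
st()"
```

```text
t 12.15 dock x,y [-94.4  -2.3] z 67.42 Fdock [-0.2 -0.4 -0.1] tilt 0.0265
```

Request:
step_arm --deltas '[{"travel": [0, 0, -0.04], "twist": 0, "grip": 0}, {"travel": [0, 0, -0.08], "twist": 0, "grip": 1}, {"travel": [0, 0, -0.12], "twist": 0, "grip": 1}, {"travel": [0, 0, -0.16], "twist": 0, "grip": 1}, {"travel": [0, 0, -0.16], "twist": 0, "grip": 1}, {"travel": [0, 0, -0.16], "twist": 0, "grip": 1}, {"travel": [0, 0, -0.16], "twist": 0, "grip": 1}, {"travel": [0, 0, -0.16], "twist": 0, "grip": 1}]'

```text
time: 12.95
position: [465.2, 107.6, 225.6]
orientation: [0.802, -0.597, 0.008, -0.009]
ft_force: [-0.2, 0.3, -0.3]
width: 85.2
```

```bash
python3 -c "
from h import *
st();im,c=grab('wrist','w6.png')
print(find('cassette_mid','wrist',c),find('lip','wrist',c),find('keeper','wrist',c),find('tooth','wrist',c))"
```

```text
t 12.95 dock x,y [-99.6  -1.5] z 225.58 Fdock [-0.1  0.4 -0.3] tilt 0.0235
[(0.72, [395.7, -106.4, 36.0], [496, 336]), (0.71, [568.0, 144.1, 53.6], [309, 87]), (0.58, [497.5, 121.2, 46.5], [312, 178])] [(0.87, [291.5, 248.3, 34.6], [137, 334]), (0.8, [400.7, -106.9, 36.7], [498, 332]), (0.63, [496.4, 121.0, 43.0], [312, 179])] [(0.67, [570.8, 147.8, 53.0], [306, 82])] [(0.9, [282.4, 247.3, 37.9], [135, 343]), (0.73, [491.0, 118.5, 56.4], [313, 188]), (0.39, [382.6, -116.6, 36.3], [499, 349])]
```

View pics/w6.png

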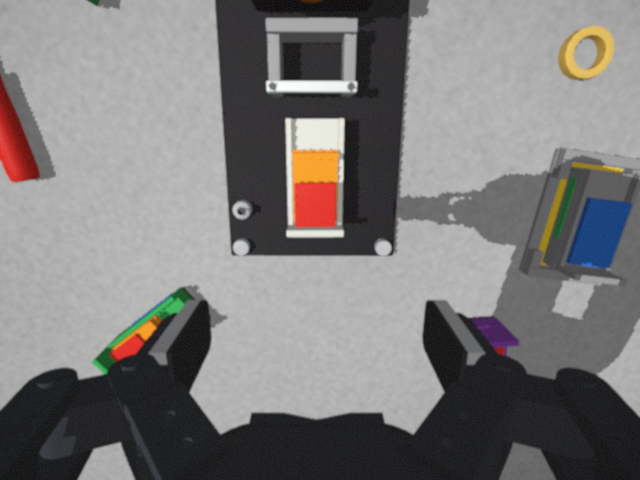

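The cassette is out and straight on the plate, with its lip at (315,233) and rear end at (315,118). The thumbscrew at (242,210) is untouched.

```bash
python3 - <<'E'
from h import *
c=cam("wrist")
for n,q in dict(lipl=(287,233,62),lipr=(344,233,62),backl=(286,118,40),backr=(345,118,40),kl=(266,87,55),kr=(358,87,55)).items(): print(n,ray(c,*q))
l=(ray(c,287,233,62)+ray(c,344,233,62))/2
m=l[:2]+47*np.array([.9576,.2882]); print("mid",m)
O=np.array([560.1,137.8]);print("dock x",(m-O)@[.9576,.2882],(m-O)@[-.2882,.9576])
to([*m,60],-73.25)
E
```

```text
lipl [448.2 128.9  62. ]
lipr [462.5  81.   62. ]
backl [541.  157.1  40. ]
backr [555.6 108.3  40. ]
kl [559.1 177.6  55. ]
kr [580.5 106.5  55. ]
mid [500.3572 118.4954]
dock x -62.773290999999986 -1.2682100000000114
pos [465.9 107.6 226.7] jaw -73.36 travel [ -1.  -31.9 167.6] twist -0.11
```

Request:
step_arm --deltas '[{"travel": [-0.001, -0.0319, 0.03], "twist": 0, "grip": 1}, {"travel": [-0.001, -0.0319, 0.06], "twist": 0, "grip": 1}, {"travel": [-0.001, -0.0319, 0.09], "twist": 0, "grip": 1}, {"travel": [-0.001, -0.0319, 0.12], "twist": 0, "grip": 1}, {"travel": [-0.001, -0.0319, 0.145], "twist": 0, "grip": 1}, {"travel": [-0.001, -0.0319, 0.16], "twist": 0, "grip": 1}, {"travel": [-0.001, -0.0319, 0.168], "twist": 0, "grip": 1}, {"travel": [-0.001, -0.0319, 0.168], "twist": 0, "grip": 1}]'

```text
time: 14.0
position: [499.6, 118.5, 58.5]
orientation: [0.802, -0.597, 0.008, -0.009]
ft_force: [-0.5, 0.3, 0.5]
width: 85.5
```

```bash
python3 - <<'E'
from h import *
st(); im,c=grab("wrist"); print(find("cassette_mid","wrist",c),find("lip","wrist",c))
to([500.3,118,15],-73.25)
E
```

```text
t 14.0 dock x,y [-63.5  -1.1] z 58.48 Fdock [-0.4  0.4  0.5] tilt 0.0232
[(0.98, [331.9, 210.1, 9.0], [112, 458]), (0.63, [497.7, 121.0, 43.6], [311, 296]), (0.4, [390.3, -85.9, 1.8], [549, 481])] [(0.84, [325.9, 213.6, 15.9], [100, 473]), (0.75, [497.2, 121.0, 41.7], [310, 295]), (0.6, [390.7, -84.5, 1.5], [547, 479])]
pos [501.3 118.5  60.6] jaw -73.35 travel [ 0.1  2.3 45.5] twist -0.1
```

Descend, then close in the same call's tail.

Request:
step_arm --deltas '[{"travel": [0, 0.002, 0.01], "twist": 0, "grip": 1}, {"travel": [0, 0.002, 0.02], "twist": 0, "grip": 1}, {"travel": [0, 0.002, 0.03], "twist": 0, "grip": 1}, {"travel": [0, 0.002, 0.038], "twist": 0, "grip": 1}, {"travel": [0, 0.002, 0.043], "twist": 0, "grip": 1}, {"travel": [0, 0.002, 0.0455], "twist": 0, "grip": 1}, {"travel": [0, 0.002, 0.0455], "twist": 0, "grip": 1}, {"travel": [0, 0.002, 0.0455], "twist": 0, "grip": 1}]'

```text
time: 14.95
position: [500.8, 118.2, 15.2]
orientation: [0.802, -0.597, 0.009, -0.01]
ft_force: [-0.8, -0.7, 0.3]
width: 85.2
```

```bash
python3 - <<'E'
from h import *
st()
E
```

```text
t 14.95 dock x,y [-62.4  -1.7] z 15.18 Fdock [-0.9 -0.4  0.3] tilt 0.0274
```

Request:
step_arm --deltas '[{"travel": [0, 0, 0], "twist": 0, "grip": 0.75}, {"travel": [0, 0, 0], "twist": 0, "grip": 0.68}, {"travel": [0, 0, 0], "twist": 0, "grip": 0.62}, {"travel": [0, 0, 0], "twist": 0, "grip": 0.5}, {"travel": [0, 0, 0], "twist": 0, "grip": 0.3}, {"travel": [0, 0, 0], "twist": 0, "grip": 0.3}, {"travel": [0, 0, 0], "twist": 0, "grip": 0.3}, {"travel": [0, 0, 0], "twist": 0, "grip": 0.3}]' --squeeze 35

```text
time: 15.75
position: [501.1, 118.2, 15.6]
orientation: [0.802, -0.597, 0.01, -0.01]
ft_force: [-0.8, 0.3, 5.5]
width: 49.4
```

```bash
python3 - <<'E'
from h import *
st(); print(sensors.state()["width"])
E
```

```text
t 15.75 dock x,y [-62.1  -1.8] z 15.6 Fdock [-0.6  0.5  5.5] tilt 0.028
49.41248771579493
```

Request:
step_arm --deltas '[{"travel": [0, 0, -0.005], "twist": 0, "grip": 0.3}, {"travel": [0, 0, -0.015], "twist": 0, "grip": 0.3}, {"travel": [0, 0, -0.035], "twist": 0, "grip": 0.3}, {"travel": [0, 0, -0.06], "twist": 0, "grip": 0.3}, {"travel": [0, 0, -0.09], "twist": 0, "grip": 0.3}, {"travel": [0, 0, -0.12], "twist": 0, "grip": 0.3}, {"travel": [0, 0, -0.15], "twist": 0, "grip": 0.3}, {"travel": [0, 0, -0.15], "twist": 0, "grip": 0.3}]'

```text
time: 16.55
position: [499.8, 117.5, 170.3]
orientation: [0.802, -0.597, 0.013, -0.013]
ft_force: [-0.3, 0.4, -3.4]
width: 48.9
```

```bash
python3 - <<'E'
from h import *
st(); print(sensors.state()["width"]); im,c=grab("top","t3.png")
for q in [(441,207),(472,203),(480,251),(447,256)]: print(ray(c,*q,12))
to([500,-330,220])
E
```

```text
t 16.55 dock x,y [-63.6  -2. ] z 170.3 Fdock [-0.1  0.5 -3.4] tilt 0.0362
48.90859954689533
[ 596.  -301.3   12. ]
[ 605.2 -378.8   12. ]
[ 485.1 -393.5   12. ]
[ 473.7 -311.7   12. ]
pos [498.3 117.5 167.7] jaw -73.35 travel [429.5 124.9 -54.4] twist 0
```

Request:
step_arm --deltas '[{"travel": [0.04, 0.017, -0.012], "twist": 2, "grip": 0.3}, {"travel": [0.08, 0.034, -0.024], "twist": 5, "grip": 0.3}, {"travel": [0.12, 0.05, -0.036], "twist": 8, "grip": 0.3}, {"travel": [0.16, 0.066, -0.048], "twist": 10.6, "grip": 0.3}, {"travel": [0.2, 0.082, -0.06], "twist": 10.6, "grip": 0.3}, {"travel": [0.24, 0.099, -0.07], "twist": 10.6, "grip": 0.3}, {"travel": [0.28, 0.115, -0.08], "twist": 10.6, "grip": 0.3}, {"travel": [0.32, 0.132, -0.09], "twist": 10.6, "grip": 0.3}]'

```text
time: 17.4
position: [459.3, -228.3, 252.9]
orientation: [0.743, -0.669, 0.009, -0.013]
ft_force: [0.4, -0.3, -2.8]
width: 49.6
```

```bash
python3 - <<'E'
from h import *
print(sensors.state()["width"]); to([450,-330,270],-84)
E
```

```text
49.590071787280266
pos [ 459.3 -228.3  252.9] jaw -83.96 travel [100.1  19.4 -18.1] twist 0.04
```

Request:
step_arm --deltas '[{"travel": [0.03, 0.006, -0.005], "twist": 0, "grip": 0.3}, {"travel": [0.06, 0.012, -0.01], "twist": 0, "grip": 0.3}, {"travel": [0.085, 0.017, -0.014], "twist": 0, "grip": 0.3}, {"travel": [0.1, 0.019, -0.018], "twist": 0, "grip": 0.3}, {"travel": [0.1, 0.019, -0.018], "twist": 0, "grip": 0.3}, {"travel": [0.1, 0.019, -0.018], "twist": 0, "grip": 0.3}, {"travel": [0.1, 0.019, -0.018], "twist": 0, "grip": 0.3}, {"travel": [0.1, 0.019, -0.018], "twist": 0, "grip": 0.3}]'

```text
time: 18.2
position: [450.6, -328.7, 269.6]
orientation: [0.744, -0.668, 0.008, -0.013]
ft_force: [-0.7, 0.3, -2.3]
width: 49.7
```

```bash
python3 - <<'E'
from h import *
to([450,-330,270],-84); im,c=grab("wrist","w7.png")
print(c[1].tolist(),c[2].tolist())
print(find("nest_empty","wrist",c),find("cassette_mid","wrist",c))
E
```

```text
pos [ 450.6 -328.7  269.6] jaw -83.88 travel [ 1.3  0.7 -0.4] twist 0.12
[522.4500069242259, -320.9707711089372, 413.9561816753776] [[0.10693458050510511, -0.9586851182354342, -0.26360546194285817], [-0.9942581601681293, -0.10416377411096106, -0.024507531537191648], [-0.003963134022840199, 0.26471258420572147, -0.9643192113257131]]
[(0.89, [551.2, -342.3, 5.0], [341, 110])] [(0.91, [469.0, -325.1, 295.3], [313, 293]), (0.65, [354.6, -123.3, 33.2], [126, 271])]
```

View pics/w7.png

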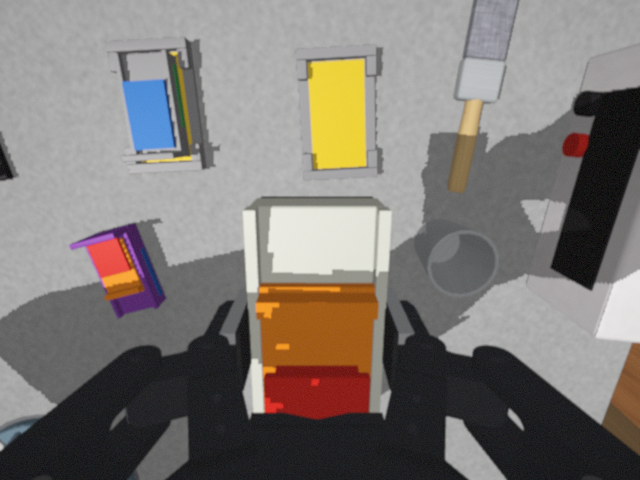

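```bash
python3 - <<'E'
from h import *
c=cam("wrist"); im=cv2.imread("pics/w7.png"); hsv=cv2.cvtColor(im,cv2.COLOR_BGR2HSV)
m=cv2.inRange(hsv,(20,120,120),(35,255,255)); m[:, :280]=0; m[200:]=0; m[:,400:]=0
cnt=max(cv2.findContours(m,cv2.RETR_EXTERNAL,cv2.CHAIN_APPROX_NONE)[0],key=cv2.contourArea)[:,0]
P=np.array([ray(c,*q,6)[:2] for q in cnt],np.float32); rr=cv2.minAreaRect(P); print("floor",rr)
Q=np.array([ray(c,*q,18) for q in [(297,50),(382,47),(384,176),(303,180)]]); print(Q,Q.mean(0))
print("cheek rear",ray(c,245,208,294),ray(c,390,208,294),"rear low",ray(c,257,199,286),ray(c,380,199,286))
p,r=pose(); print(p,"tool z",r[:,2],"tool y",r[:,1])
E
```

```text
floor ((545.0131225585938, -339.9927673339844), (109.0702133178711, 57.74363327026367), 9.272599220275879)
[[ 601.7 -292.3   18. ]
 [ 613.3 -375.6   18. ]
 [ 488.5 -397.1   18. ]
 [ 474.9 -310.6   18. ]] [ 544.6 -343.9   18. ]
cheek rear [ 496.6 -299.7  294. ] [ 501.8 -348.1  294. ] rear low [ 498.6 -302.3  286. ] [ 503.3 -345.8  286. ]
[ 450.62960482 -329.21689283  270.04695759] tool z [ 0.03015505  0.00707459 -0.9995202 ] tool y [-0.99387895 -0.10611284 -0.03073592]
```

```bash
python3 - <<'E'
import cv2
im=cv2.imread("pics/w7.png"); cv2.imwrite("pics/w7c.png",cv2.resize(im[40:190,285:400],None,fx=4,fy=4,interpolation=cv2.INTER_CUBIC))
E
```

```text
(no output)
```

View pics/w7c.png

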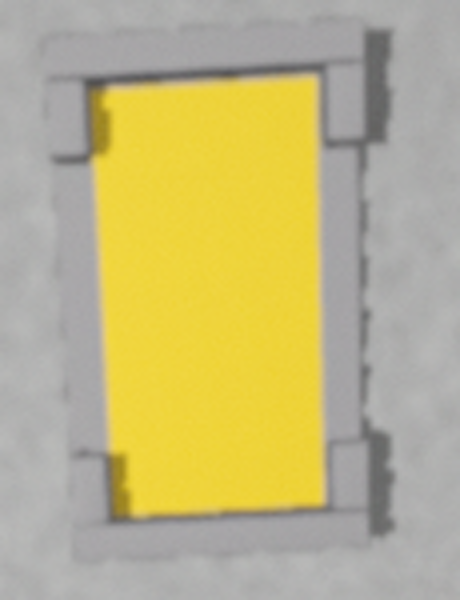

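```bash
python3 - <<'E'
from h import *
c=cam("wrist")
k=lambda u,v:(u/4+285-.5,v/4+40-.5)
Q=np.array([ray(c,*k(*q),18) for q in [(42,36),(363,22),(370,542),(75,558)]]); print(Q,Q.mean(0)); 
print(cv2.minAreaRect(Q[:,:2].astype(np.float32)))
F=np.array([ray(c,*k(*q),6) for q in [(90,170),(321,150),(326,430),(107,440)]]);print(F, np.degrees(np.arctan2((F[0]-F[3])[1],(F[0]-F[3])[0])),np.degrees(np.arctan2((F[1]-F[2])[1],(F[1]-F[2])[0])))
m=(F[0]+F[3])/2,(F[1]+F[2])/2; print(m)
E
```

```text
[[ 602.9 -290.2   18. ]
 [ 614.4 -368.7   18. ]
 [ 488.8 -389.5   18. ]
 [ 476.  -310.8   18. ]] [ 545.525 -339.8     18.   ]
((545.846923828125, -339.83087158203125), (128.5611572265625, 79.734130859375), 9.237855911254883)
[[ 575.  -304.6    6. ]
 [ 586.2 -363.7    6. ]
 [ 516.4 -375.1    6. ]
 [ 507.4 -316.1    6. ]] 9.654635298616784 9.275865192331102
(array([ 541.2 , -310.35,    6.  ]), array([ 551.3, -369.4,    6. ]))
```

```bash
python3 - <<'E'
from h import *
to([546.5,-339.7,150],-80.75)
c=cam("wrist"); print("brush/cup",ray(c,480,120,10),ray(c,455,185,10),ray(c,430,260,80))
E
```

```text
pos [ 450.6 -329.2  270. ] jaw -83.9 travel [ 21.1 -90.5 122.8] twist -3.15
brush/cup [ 556.8 -490.4   10. ] [ 486.4 -478.3   10. ] [ 418.7 -442.1   80. ]
```

Request:
step_arm --deltas '[{"travel": [0.005, -0.025, 0.01], "twist": -1, "grip": 0.3}, {"travel": [0.01, -0.05, 0.03], "twist": -2, "grip": 0.3}, {"travel": [0.016, -0.075, 0.06], "twist": -3.15, "grip": 0.3}, {"travel": [0.021, -0.0905, 0.09], "twist": -3.15, "grip": 0.3}, {"travel": [0.021, -0.0905, 0.115], "twist": -3.15, "grip": 0.3}, {"travel": [0.021, -0.0905, 0.123], "twist": -3.15, "grip": 0.3}, {"travel": [0.021, -0.0905, 0.123], "twist": -3.15, "grip": 0.3}, {"travel": [0.021, -0.0905, 0.123], "twist": -3.15, "grip": 0.3}]'

```text
time: 19.15
position: [546.9, -340.2, 151.3]
orientation: [0.762, -0.648, 0.01, -0.012]
ft_force: [-0.3, 0.9, -2.0]
width: 49.3
```

```bash
python3 - <<'E'
from h import *
print(sensors.state()["width"],sensors.state()["ft_force"]);p,r=pose();print(r[:,2])
to([546.5,-339.7,40],-80.75)
E
```

```text
49.34768999193212 [-0.2595917   0.89385415 -1.96595161]
[ 0.03158329  0.005756   -0.99948455]
pos [ 546.9 -340.2  151.3] jaw -80.76 travel [ -0.5   3.9 111.2] twist -0.01
```

Request:
step_arm --deltas '[{"travel": [0, 0.0005, 0.02], "twist": 0, "grip": 0.3}, {"travel": [0, 0.001, 0.04], "twist": 0, "grip": 0.3}, {"travel": [0, 0.002, 0.06], "twist": 0, "grip": 0.3}, {"travel": [0, 0.003, 0.08], "twist": 0, "grip": 0.3}, {"travel": [-0.0005, 0.004, 0.1], "twist": 0, "grip": 0.3}, {"travel": [-0.0005, 0.004, 0.108], "twist": 0, "grip": 0.3}, {"travel": [-0.0005, 0.004, 0.111], "twist": 0, "grip": 0.3}, {"travel": [-0.0005, 0.004, 0.111], "twist": 0, "grip": 0.3}]'

```text
time: 19.95
position: [547.0, -340.3, 41.5]
orientation: [0.762, -0.648, 0.011, -0.012]
ft_force: [-0.1, -0.0, -3.7]
width: 49.2
```

```bash
python3 - <<'E'
from h import *
print(sensors.state()["width"],sensors.state()["ft_force"])
to([546.5,-339.7,12],-80.75); im,c=grab("wrist","w8.png")
E
```

```text
49.240850522081324 [-0.09291479 -0.03706576 -3.68925178]
pos [ 547.  -340.3   41.5] jaw -80.77 travel [-0.7  1.4 29.5] twist -0.02
```

View pics/w8.png

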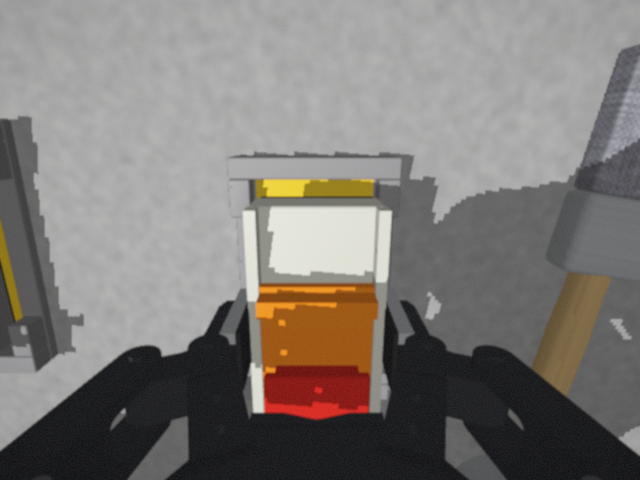

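```bash
python3 - <<'E'
from h import *
c=cam("wrist")
a=(ray(c,230,179,18)+ray(c,401,179,18))/2; b=(ray(c,245,208,66)+ray(c,390,208,66))/2; u=np.array([.987,.1607])
print(a,b,"gap rear (want 5):",(a-b)[:2]@u,"lateral",(a-b)[:2]@[-u[1],u[0]])
E
```

```text
[ 599.6 -331.2   18. ] [ 595.4  -332.55   66.  ] gap rear (want 5): 4.362344999999936 lateral 0.6575100000000333
```

Aligned: rear gap 4.4 mm (want 5), lateral 0.7 mm. Lowering.

Request:
step_arm --deltas '[{"travel": [-0.0006, 0.0012, 0.008], "twist": 0, "grip": 0.3}, {"travel": [-0.0006, 0.0014, 0.016], "twist": 0, "grip": 0.3}, {"travel": [-0.0006, 0.0014, 0.022], "twist": 0, "grip": 0.3}, {"travel": [-0.0006, 0.0014, 0.026], "twist": 0, "grip": 0.3}, {"travel": [-0.0006, 0.0014, 0.028], "twist": 0, "grip": 0.3}, {"travel": [-0.0006, 0.0014, 0.0295], "twist": 0, "grip": 0.3}, {"travel": [-0.0006, 0.0014, 0.0298], "twist": 0, "grip": 0.3}, {"travel": [-0.0006, 0.0014, 0.0298], "twist": 0, "grip": 0.3}]'

```text
time: 20.8
position: [546.9, -340.1, 12.2]
orientation: [0.762, -0.648, 0.012, -0.012]
ft_force: [0.3, -0.8, -3.9]
width: 49.3
```

```bash
python3 - <<'E'
from h import *
print(sensors.state()["width"],sensors.state()["ft_force"])
to([546.5,-339.7,11.5],-80.75)
E
```

```text
49.306841907559175 [ 0.30927891 -0.78614708 -3.88694653]
pos [ 546.9 -340.1   12.2] jaw -80.76 travel [-0.5  0.4  0.7] twist -0.01
```

Request:
step_arm --deltas '[{"travel": [0, 0, 0.0006], "twist": 0, "grip": 0.3}, {"travel": [0, 0, 0.0012], "twist": 0, "grip": 0.3}, {"travel": [0, 0, 0.0018], "twist": 0, "grip": 0.3}, {"travel": [0, 0, 0.0022], "twist": 0, "grip": 0.3}, {"travel": [0, 0, 0.0022], "twist": 0, "grip": 0.3}, {"travel": [0, 0, 0.0022], "twist": 0, "grip": 0.3}, {"travel": [0, 0, 0.0022], "twist": 0, "grip": 0.3}, {"travel": [0, 0, 0.0022], "twist": 0, "grip": 0.3}]'

```text
time: 21.6
position: [547.7, -340.8, 11.6]
orientation: [0.762, -0.648, 0.013, -0.012]
ft_force: [-0.9, 1.4, 6.5]
width: 49.4
```

```bash
python3 - <<'E'
from h import *
print(sensors.state()["width"],sensors.state()["ft_force"])
to([546.5,-339.7,11.5],-80.75)
E
```

```text
49.40342052254109 [-0.90226637  1.44266981  6.50029473]
pos [ 547.7 -340.8   11.6] jaw -80.75 travel [-1.3  1.   0.1] twist 0.0
```

Request:
step_arm --deltas '[{"travel": [0, 0, -0.0005], "twist": 0, "grip": 0.3}, {"travel": [0, 0, -0.0005], "twist": 0, "grip": 0.6}, {"travel": [0, 0, -0.0005], "twist": 0, "grip": 0.75}, {"travel": [0, 0, -0.0005], "twist": 0, "grip": 0.85}, {"travel": [0, 0, -0.0005], "twist": 0, "grip": 0.85}, {"travel": [0, 0, -0.0005], "twist": 0, "grip": 0.85}, {"travel": [0, 0, -0.005], "twist": 0, "grip": 0.85}, {"travel": [0, 0, -0.015], "twist": 0, "grip": 0.85}]'

```text
time: 22.4
position: [546.6, -340.3, 26.2]
orientation: [0.762, -0.648, 0.012, -0.012]
ft_force: [-0.2, -0.2, -0.1]
width: 72.6
```

```bash
python3 - <<'E'
from h import *
print(sensors.state()["width"],sensors.state()["ft_force"]); to([450,-330,280])
E
```

```text
72.55170050510937 [-0.24325145 -0.16575257 -0.10242858]
pos [ 546.6 -340.3   26.2] jaw -80.75 travel [ -25.2   85.1 -256.9] twist 0
```

Raise clear and look back.

Request:
step_arm --deltas '[{"travel": [0, 0.001, -0.03], "twist": 0, "grip": 0.85}, {"travel": [0, 0.002, -0.07], "twist": 0, "grip": 0.85}, {"travel": [0, 0.003, -0.11], "twist": 0, "grip": 0.85}, {"travel": [-0.008, 0.025, -0.15], "twist": 0, "grip": 0.85}, {"travel": [-0.016, 0.05, -0.19], "twist": 0, "grip": 0.85}, {"travel": [-0.025, 0.085, -0.22], "twist": 0, "grip": 0.85}, {"travel": [-0.025, 0.085, -0.25], "twist": 0, "grip": 0.85}, {"travel": [-0.025, 0.085, -0.257], "twist": 0, "grip": 0.85}]'

```text
time: 23.2
position: [450.6, -331.6, 285.6]
orientation: [0.761, -0.648, 0.016, -0.012]
ft_force: [1.0, -0.3, 0.2]
width: 72.5
```

```bash
python3 - <<'E'
from h import *
cams.grab_frame("wrist");im,c=grab("wrist","w9.png"); to([450,-330,280])
print(find("cassette_mid","wrist",c),find("nest_empty","wrist",c)); cv2.imwrite("pics/w9c.png",cv2.resize(im[0:240,200:480],None,fx=2.5,fy=2.5)[:,:,::-1])
E
```

```text
pos [ 450.8 -331.   282.3] jaw -80.76 travel [-1.1  0.7  2.3] twist 0
[(0.85, [547.9, -337.8, 40.1], [336, 115]), (0.78, [357.6, -124.1, 34.9], [121, 257])] [(0.9, [549.0, -323.6, 11.6], [322, 113])]
```

View pics/w9c.png

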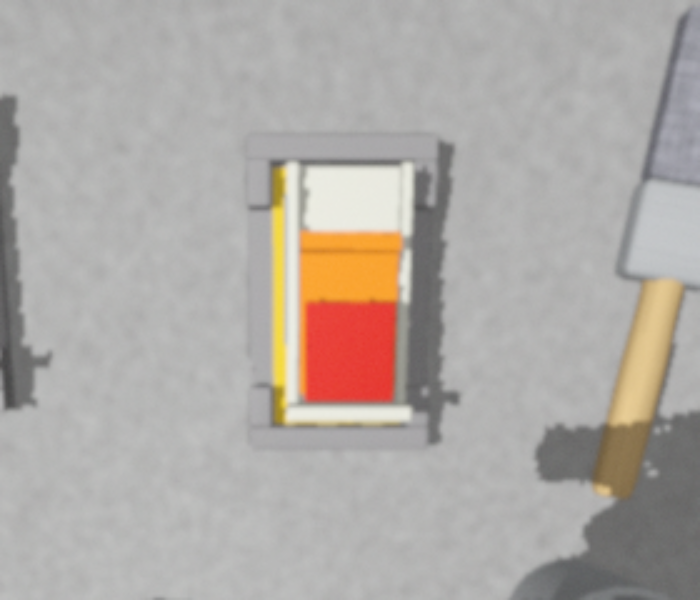

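```bash
python3 - <<'E'
from h import *
c=cam("wrist"); k=lambda u,v:(u/2.5+200,v/2.5)
l=(ray(c,*k(287,413),58)+ray(c,*k(411,413),58))/2
N=np.array([ray(c,*k(*q),18) for q in [(247,133),(438,133),(427,447),(249,447)]]).mean(0)
u=np.array([.987,.1607]); m=l[:2]+47*u; d=m-N[:2]; print(m,N,"in nest",d@u,d@[-u[1],u[0]])
s=sensors.state(); print(s["time"],np.abs(s["dq"]).max(),s["ft_force"]); robot.finish_job()
E
```

```text
[ 544.339  -337.4471] [ 542.6   -335.675   18.   ] in nest 1.4316165300000376 -2.028519999999972
23.4 0.022503264307827765 [ 0.26428742 -0.16458646  0.61319048]
the job is handed in; nothing more can be done
```

The white cassette is off the analyser and lying in the empty nest, let go, and I handed the job in at about 23.4 s of the 67 s allowed. `finish_job` gives no verdict, so the result below rests on my own checks.

**Release:** I felt the button pad at about 46 mm above the cassette's underside. I held it down about 7–8 mm with roughly 10 N and slid the cassette about 63 mm straight out of the channel. Forces along the slide direction read about 3 N, so the cassette was not forced against the keeper.

**Placing:** I gripped the cassette over its width, lifted it, and lowered it into the empty nest until it touched the floor at about 10 N. Then I opened the fingers and withdrew.

**Last checks:**
- **Position:** The last picture shows the cassette inside the nest walls and appearing flat. Its middle measured about 1.4 mm along and 2 mm across from the nest centre, against a limit of 8 mm.
- **Contact:** The arm is clear, with about 0.5 N residual reading.
- **Other objects:** Nothing else was seen to move. The thumbscrew was last seen untouched after the slide, and I did not measure the others again.

**Disagreements:**
- The network placed the nest up to 16 mm off from the outline I measured. I went with the outline, because its size matched the given 130 x 80 mm.
- Lateral load tilted the tool by about 0.03 rad during the slide, and the tilt stayed. The cassette was gripped flat regardless.

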